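# Tray up the T-joint weld test pieces for inspection

## Task

Pick out the three T-joint weld test pieces (the ones with a plate standing along the middle of a flat base) and put each into the inspection tray of its own size: the small one in the smallest tray, the middle one in the middle tray, the large one in the largest. Each must stand web-up with its base flat on the tray floor; leave the other test pieces on the table where they are.

Things in the scene. Friction and masses are not known exactly. Their poses are not given: they have to be found in the camera images.
- tee_small: The small T-joint test piece, steel, loose, 0.2 kg: flat base plate 58 x 44 x 6 mm with an 8 mm plate (the web) upright along its middle, full length; overall height 54 mm. Starts web up on the table. Origin: centre of the base's underside; x along the web, y across it (through the web's 8 mm thickness), z up. 3 mm weld beads at the web's foot.
- tee_medium: The medium T-joint test piece, steel, loose, 0.34 kg: flat base plate 78 x 54 x 6 mm with an 8 mm plate (the web) upright along its middle, full length; overall height 60 mm. Starts web up on the table. Origin: centre of the base's underside; x along the web, y across it (through the web's 8 mm thickness), z up. 3 mm weld beads at the web's foot.
- tee_large: The large T-joint test piece, steel, loose, 0.58 kg: flat base plate 100 x 66 x 6 mm with an 8 mm plate (the web) upright along its middle, full length; overall height 68 mm. Starts web up on the table. Origin: centre of the base's underside; x along the web, y across it (through the web's 8 mm thickness), z up. 3 mm weld beads at the web's foot.
- tray_small: The small inspection tray, white, open, held fast to the table: inside 82 x 68 mm (the small T piece with 12 mm to spare all round), floor 2 mm thick, walls 3 mm thick with rim 14 mm above the table. Origin: centre of its underside at table height; x along its longer side, z up.
- tray_medium: The medium inspection tray, white, open, held fast to the table: inside 102 x 78 mm (the medium T piece with 12 mm to spare all round), floor 2 mm thick, walls 3 mm thick with rim 14 mm above the table. Origin: centre of its underside at table height; x along its longer side, z up.
- tray_large: The large inspection tray, white, open, held fast to the table: inside 124 x 90 mm (the large T piece with 12 mm to spare all round), floor 2 mm thick, walls 3 mm thick with rim 14 mm above the table. Origin: centre of its underside at table height; x along its longer side, z up.
- corner_piece: Another test piece, to be left alone: steel corner joint, base 80 x 55 x 6 mm with an upright plate along one long edge (not the middle), 56 mm high overall. Origin: centre of the base's underside; x along the upright plate, z up.
- pipe_piece: Another test piece, to be left alone: steel pipe stub 42 mm in diameter on a square base 70 x 70 x 6 mm, 51 mm high overall. Origin: centre of the base's underside; z up.
- lap_piece: Another test piece, to be left alone: two flat steel plates 85 x 40 x 6 mm lapped one over the other, 64 mm wide and 12 mm high overall, no upright. Origin: centre of the underside; x along the plates' length, z up.
Things that resemble listed ones, but are neither listed nor needed, are in the scene too. What is shaped like the tee_small but blue or orange is not meant.

How it is judged:
By the outcome, as a careful person would: the job done as asked, in the order asked, and still so for the second after the job is handed in, with the robot touching nothing.
It also fails if it takes over 86 s, if anything falls off the work surface, if the arm or the gripper's body presses on something with over 40 N, if the wrist force passes 120 N, or if a joint passes its speed limit or range.

## Robot

A 7-joint arm with a two-finger parallel gripper is mounted at the origin on the work surface. World frame = base frame: x ahead of the robot, y to its left, z up, the work surface at z = 0. Lengths are in m, angles in degrees, forces in N, time in s.
With the tool pointing down it reaches from about 0.425 to 0.875 m from the base axis. Payload 4.7 kg.
Tool frame: the origin (TCP) lies between the finger pads; the fingertips stand 8 mm ahead of it and the grasp point (between the pads) lies 11 mm behind it (env.tip_extent is the distance from the TCP to the fingertips, in m); z points along the fingers, y is the line along which they close (so a half turn about z gives the same grasp; the last joint's range is limited). The gripper opens to 87 mm and grips with 3 to 60 N. Pads are 19 mm wide; open, the fingers measure 117 mm over their backs; the gripper's body (75 mm by 190 mm) begins 51 mm behind the grasp point.
Start: joints at [-69.781, 18.392, -4.016, 83.108, 1.295, 78.541, -3.26], TCP at [0.216, 0.613, 0.231] pointing down, gripper open.
Joint ranges: [-163.93, 163.93], [-17.29, 119.83], [-79.2, 71.16], [3.27, 140.29], [-89.18, 269.18], [5.43, 117.66], [-154.24, 154.24]. Speed limits (degrees/s): [147.25, 147.25, 180, 180, 180, 180, 180].

## Interface

Orientations are given as [roll, pitch, yaw] about the fixed x, y, z axes, in that order (R = Rz(yaw) Ry(pitch) Rx(roll)).
In Python, from cell import sensors, vision, workorder, env gives the robot as it stands.
- The arm moves only by the tool drive_tool, never from a script. Its argument "moves" is a list of rows, each an object of numbers: "x", "y", "z": the shift along the tool's x, y, z in mm; "rx", "ry", "rz": the turn, a rotation vector about the tool's x, y, z in rad; "fingers": the closure, from -1 (fully open) to 1 (shut). In form: [{"x": .., "y": .., "z": .., "rx": .., "ry": .., "rz": .., "fingers": ..}, ...]. A call has 1 to 20 rows; each row is the pose to reach, as a shift and turn from the pose commanded when the call began, along the tool's axes at that moment; what a row does not reach only later rows make up. A row lasts 1/8 s, in which the tool goes at most 62.5 mm and 10.7 degrees, less where a joint would pass 70% of its speed; a pose out of reach is approached as far as the arm can. A call with a gripper value outside its range is refused whole. The fingers move at their own pace and stop on an object; "force" is the grip in N (left out, the last holds). Time passes only in rows, so rows that repeat a pose let the fingers close. It gives the time, the measured TCP pose, the force, the opening and the grip force at its end, in the units of the state.
- sensors.get_obs(): the state, without advancing time (a new reading comes with each control period).
- vision.read_camera(name): name is "side" or "top"; returns a dict with "image" (400x640x3 uint8, red, green, blue), "fx", "fy", "cx", "cy" (pixels), "R" (3x3) and "t" (3): a world point X has camera coordinates R X + t. Camera axes: x right, y down, z forward; pixel columns grow to the right and rows downward; lengths in m; the calibration is good to about 2 mm. A picture is of the moment at which its call begins. There is no depth.
- workorder.sign_off(): hands the job in; it is judged then, once.
The state is a dict: "time_s": time; "qpos": joint angles; "joint_velocities": joint speeds; "effort": joint torques, N m; "tool_pos": TCP position; "tool_rot": TCP orientation; "force": force on the tool from outside, world axes, zero at the start; "wrist_torque": the same for the moment, N m; "grip_width": finger opening in m; "grasp_force": force on a finger pad.
Only numpy, scipy, OpenCV 4.12 (cv2) and the standard library are available. Lean on these libraries where they do the work, as an engineer would, in place of code of your own. Each camera call takes 0.05 s, during which the arm holds its last target. There are 200 camera calls.

## Working session

There is one attempt and no reset: what is moved stays moved. The work goes in short steps, Python scripts to look and compute and a tool call to move; the robot and the scene stay as the last step left them, time stands still between calls to the robot, and variables do not carry over. Pictures are saved under pics/ and viewed, at most 14 in all, crops included, and the job is handed in when it is done.

Besides the shell and the picture viewer there is one more tool, called after "Request:" as name([rows], argument=value, ...), one row to a line, values as JSON. drive_tool: Moves the arm, as the interface text tells. Its arguments: {"type":"object","properties":{"moves":{"type":"array"},"force":{"type":"number"}},"required":["moves"]}

```bash
ls; mkdir -p pics
python3 - <<'E'
from cell import sensors, vision, workorder, env
import cv2
print(sensors.get_obs())
for n in("top","side"):
    c=vision.read_camera(n);cv2.imwrite(f"pics/{n}0.png",c["image"][:,:,::-1])
    print({k:v for k,v in c.items() if k!="image"})
E
```

```text
pics
{'time_s': 0.0, 'qpos': array([-69.78061376,  18.44015174,  -4.0167172 ,  83.17614296,
         1.29534274,  78.54067184,  -3.26064459]), 'joint_velocities': array([ 0.04169723,  0.04853224,  0.06018555,  0.07799595,  0.13870182,
        0.09110842, -0.04440187]), 'effort': array([ 2.74487036e-05, -4.91286492e+01, -4.03772732e-01, -3.12525058e+01,
       -6.39067660e-02,  4.32209868e-02,  1.73617427e-04]), 'tool_pos': array([0.21588299, 0.61252012, 0.22943842]), 'tool_rot': array([-1.79888303e+02,  5.76770151e-03,  1.60590946e+02]), 'force': array([ 0.76824433, -0.38748232,  0.11541434]), 'wrist_torque': array([-0.00304534,  0.04139746,  0.06676667]), 'grasp_force': 0.0, 'grip_width': 0.08711905735531136}
{'fx': 407.1264593306408, 'fy': 407.1264593306408, 'cx': 314.6090248057283, 'cy': 190.34821959441277, 'R': array([[ 0.02715605, -0.99961796, -0.00514576],
       [-0.99250717, -0.02634869, -0.11931163],
       [ 0.11913047,  0.00834724, -0.99284352]]), 't': array([-0.0045938 ,  0.43037783,  1.14570553])}
{'fx': 387.9464275661105, 'fy': 387.9464275661105, 'cx': 315.8442632231069, 'cy': 197.91315693246472, 'R': array([[-0.99995506,  0.00900582,  0.0029611 ],
       [ 0.00514923,  0.77821807, -0.62797302],
       [-0.00795979, -0.62792956, -0.77822947]]), 't': array([0.43032785, 0.02824461, 0.9148629 ])}
```

View pics/top0.png

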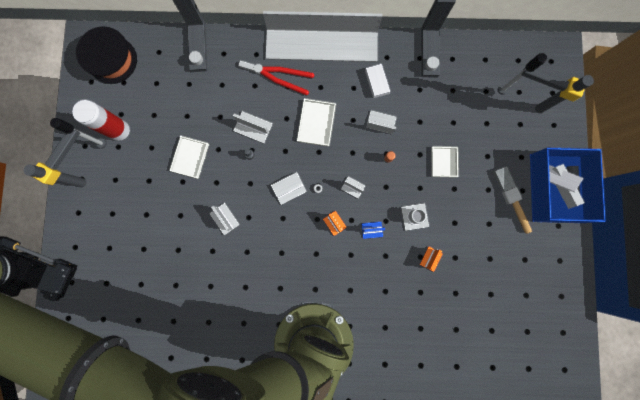

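View pics/side0.png

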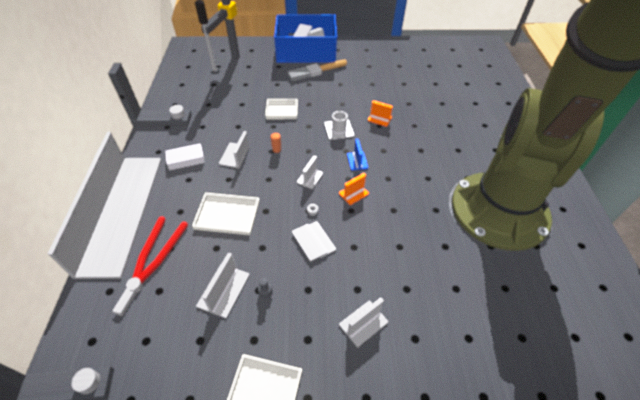

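The top view shows grey uprights at (252,126), (224,219), (381,121) and (352,187). The trays are at (315,122), (189,157) and (445,162), the lap piece is at (288,188) and the pipe piece is at (415,216). I'll zoom in to tell the medium T from the corner piece.

Run:
```python
import cv2,numpy as np
t=cv2.imread("pics/top0.png");s=cv2.imread("pics/side0.png")
f=lambda im,u,v:cv2.resize(im[v-25:v+25,u-33:u+33],(264,200),interpolation=cv2.INTER_CUBIC)
top=np.hstack([f(t,252,126),f(t,224,219),f(t,381,121)])
sd=np.hstack([f(s,223,287),f(s,363,322),f(s,234,150)])
x=np.hstack([f(t,352,187),f(s,310,173),f(t,190,157)])
cv2.imwrite("pics/c.png",np.vstack([top,sd,x]))
```

```text
(no output)
```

View pics/c.png

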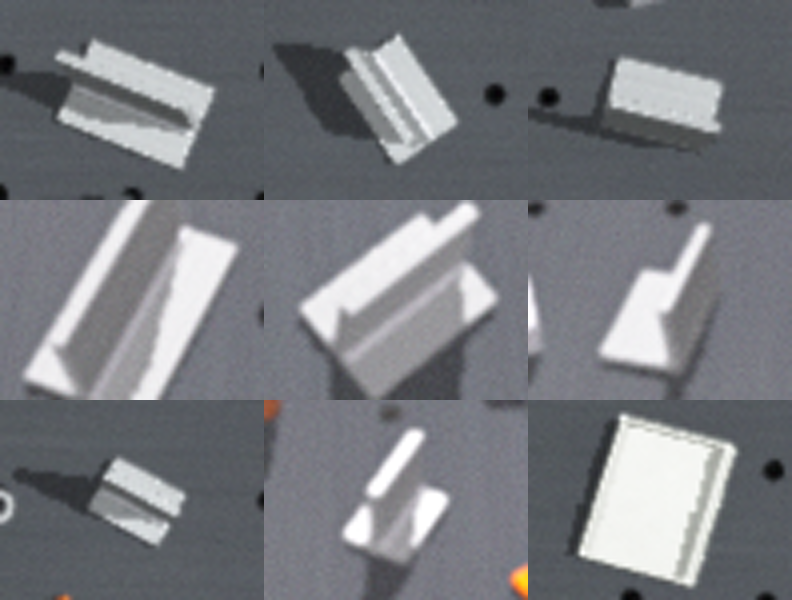

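The crops settle it. (381,121) is the corner piece, with its plate on one edge. (252,126) is the large T, (224,219) the medium and (352,187) the small. Next I'll measure the base corners (z=6 mm), the web tops and the trays.

```bash
cat > h.py <<'E'
import numpy as np, cv2
from cell import sensors, vision, workorder, env
def cast(c,uv,z):
    uv=np.atleast_2d(np.array(uv,float))
    d=np.c_[(uv[:,0]-c["cx"])/c["fx"],(uv[:,1]-c["cy"])/c["fy"],np.ones(len(uv))]@c["R"]
    o=-c["R"].T@c["t"]
    return (o+d*((z-o[2])/d[:,2])[:,None])[:,:2]
E
python3 - <<'E'
from h import *
c=vision.read_camera("top")
def px(p,u0,v0,ox,oy): p=np.array(p,float)-[ox,oy]; return (p+.5)/4-.5+[u0-33,v0-25]
T={"large":((252,126,0,0),.068,[(92,40),(215,88),(183,167),(60,118)],[(60,55),(190,125)]),
"medium":((224,219,264,0),.060,[(399,33),(457,122),(400,165),(342,75)],[(352,48),(416,148)]),
"small":((352,187,0,400),.054,[(118,457),(187,493),(160,545),(90,510)],[(106,487),(174,516)])}
for n,(o,H,q,w) in T.items():
    b=cast(c,px(q,*o),.006); W=cast(c,px(w,*o),H)
    s=[np.linalg.norm(b[i]-b[(i+1)%4])*1e3 for i in range(4)]
    i=int(s[0]<s[1]); e=(b[i+1]-b[i])+(b[i+2]-b[(i+3)%4])
    ang=lambda e:np.degrees(np.arctan2(e[1],e[0]))%180
    print(n,"base ctr",b.mean(0).round(4),np.round(s,1),"yaw",ang(e).round(1),"web ctr",W.mean(0).round(4),"yaw",ang(W[1]-W[0]).round(1),"len",np.linalg.norm(W[1]-W[0]).round(3))
im=c["image"];hsv=cv2.cvtColor(im,cv2.COLOR_RGB2HSV)
for n,(u,v) in {"L":(316,122),"M":(189,157),"S":(445,162)}.items():
    m=(im.min(2)>140).astype(np.uint8)
    m2=np.zeros_like(m);m2[v-32:v+32,u-28:u+28]=m[v-32:v+32,u-28:u+28]
    k=max(cv2.findContours(m2,0,2)[0],key=cv2.contourArea)
    b=cast(c,k[:,0],.012)
    (cc,wh,a)=cv2.minAreaRect((b*1e3).astype(np.float32)); q=cv2.boxPoints((cc,wh,a))
    s=[np.linalg.norm(q[j]-q[(j+1)%4]) for j in range(2)];e=q[1]-q[0] if s[0]>s[1] else q[2]-q[1]
    print(n,np.round(cc,1),np.round(s,1),"yaw",(np.degrees(np.arctan2(e[1],e[0]))%180).round(1))
E
```

```text
large base ctr [0.62   0.1962] [99.9 64.5 99.6 64.1] yaw 69.6 web ctr [0.6121 0.1952] yaw 62.8 len 0.106
medium base ctr [0.3441 0.2667] [78.2 51.  78.6 51. ] yaw 35.6 web ctr [0.3419 0.2652] yaw 35.3 len 0.083
small base ctr [ 0.4458 -0.1059] [56.9 43.3 57.  44.4] yaw 64.1 web ctr [ 0.4393 -0.1025] yaw 68.1 len 0.052
L [637.9   7.7] [132.9  98.2] yaw 172.6
M [522.5 379.7] [111.5  90.3] yaw 166.3
S [ 528.6 -372.8] [91.1 76.3] yaw 179.6
```

The sizes match the data, so the identification and positions hold. I'll start with the small piece.

```bash
cat >> h.py <<'E'
from scipy.spatial.transform import Rotation as Ro
def go(*tg):
    """targets (x,y,z,yaw) in m/deg -> tool-frame rows, half turn chosen nearest to arm-neutral yaw"""
    o=sensors.get_obs(); R=Ro.from_euler("xyz",o["tool_rot"],degrees=True)
    print("t",o["time_s"],"pos",o["tool_pos"].round(4),"rot",o["tool_rot"].round(1),"j7",o["qpos"][6].round(0),"w",round(o["grip_width"],4))
    for x,y,z,yaw in tg:
        neu=np.degrees(np.arctan2(y,x))+90
        yaw=neu+(yaw-neu+90)%180-90
        d=R.inv().apply(np.array([x,y,z])-o["tool_pos"])*1e3
        dr=(R.inv()*Ro.from_euler("xyz",[180,0,yaw],degrees=True)).as_rotvec()
        print("yaw",round(yaw,1),"xyz",d.round(0),"rot",dr.round(3))
E
python3 -c "
from h import *
go((.45,.25,.23,110),(.446,-.105,.2,65.5),(.446,-.105,.10,65.5))"
```

```text
t 0.15 pos [0.2159 0.6126 0.2297] rot [-179.9    0.   160.6] j7 -3.0 w 0.0872
yaw 110.0 xyz [-341. -264.    0.] rot [-0.001  0.001  0.883]
yaw 65.5 xyz [-455. -600.   31.] rot [-1.00e-03  1.00e-03  1.66e+00]
yaw 65.5 xyz [-455. -600.  131.] rot [-1.00e-03  1.00e-03  1.66e+00]
```

Request:
drive_tool([
  {"x": -341, "y": -264, "z": 0, "rz": 0.883, "fingers": -1},
  {"x": -341, "y": -264, "z": 0, "rz": 0.883, "fingers": -1},
  {"x": -341, "y": -264, "z": 0, "rz": 0.883, "fingers": -1},
  {"x": -341, "y": -264, "z": 0, "rz": 0.883, "fingers": -1},
  {"x": -341, "y": -264, "z": 0, "rz": 0.883, "fingers": -1},
  {"x": -341, "y": -264, "z": 0, "rz": 0.883, "fingers": -1},
  {"x": -341, "y": -264, "z": 0, "rz": 0.883, "fingers": -1},
  {"x": -455, "y": -600, "z": 31, "rz": 1.66, "fingers": -1},
  {"x": -455, "y": -600, "z": 31, "rz": 1.66, "fingers": -1},
  {"x": -455, "y": -600, "z": 31, "rz": 1.66, "fingers": -1},
  {"x": -455, "y": -600, "z": 31, "rz": 1.66, "fingers": -1},
  {"x": -455, "y": -600, "z": 31, "rz": 1.66, "fingers": -1},
  {"x": -455, "y": -600, "z": 31, "rz": 1.66, "fingers": -1},
  {"x": -455, "y": -600, "z": 31, "rz": 1.66, "fingers": -1},
  {"x": -455, "y": -600, "z": 70, "rz": 1.66, "fingers": -1},
  {"x": -455, "y": -600, "z": 100, "rz": 1.66, "fingers": -1},
  {"x": -455, "y": -600, "z": 100, "rz": 1.66, "fingers": -1},
], force=25)

```text
invalid input at $.moves[0]: expected keys x, y, z, rx, ry, rz, fingers
```

```bash
python3 -c "
from h import *
go((.446,-.105,.026,65.5))
c=vision.read_camera('side');im=c['image'][:,:,::-1][80:280,200:460]
cv2.imwrite('pics/s1.png',cv2.resize(im,None,fx=3,fy=3))"
```

```text
t 0.15 pos [0.2159 0.6126 0.2297] rot [-179.9    0.   160.6] j7 -3.0 w 0.0872
yaw 65.5 xyz [-455. -600.  205.] rot [-1.00e-03  1.00e-03  1.66e+00]
```

View pics/s1.png

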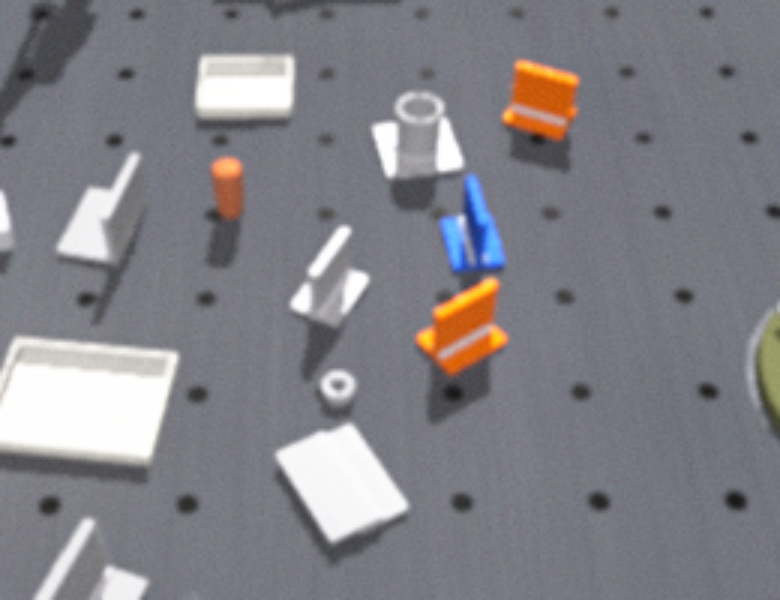

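The move was refused because every key is required. The picture just shows the small T standing alone near crop pixel (330,275). Resending with all keys.

Request:
drive_tool([
  {"x": -341, "y": -264, "z": 0, "rx": 0, "ry": 0, "rz": 0.883, "fingers": -1},
  {"x": -341, "y": -264, "z": 0, "rx": 0, "ry": 0, "rz": 0.883, "fingers": -1},
  {"x": -341, "y": -264, "z": 0, "rx": 0, "ry": 0, "rz": 0.883, "fingers": -1},
  {"x": -341, "y": -264, "z": 0, "rx": 0, "ry": 0, "rz": 0.883, "fingers": -1},
  {"x": -341, "y": -264, "z": 0, "rx": 0, "ry": 0, "rz": 0.883, "fingers": -1},
  {"x": -341, "y": -264, "z": 0, "rx": 0, "ry": 0, "rz": 0.883, "fingers": -1},
  {"x": -341, "y": -264, "z": 0, "rx": 0, "ry": 0, "rz": 0.883, "fingers": -1},
  {"x": -455, "y": -600, "z": 31, "rx": 0, "ry": 0, "rz": 1.66, "fingers": -1},
  {"x": -455, "y": -600, "z": 31, "rx": 0, "ry": 0, "rz": 1.66, "fingers": -1},
  {"x": -455, "y": -600, "z": 31, "rx": 0, "ry": 0, "rz": 1.66, "fingers": -1},
  {"x": -455, "y": -600, "z": 31, "rx": 0, "ry": 0, "rz": 1.66, "fingers": -1},
  {"x": -455, "y": -600, "z": 31, "rx": 0, "ry": 0, "rz": 1.66, "fingers": -1},
  {"x": -455, "y": -600, "z": 31, "rx": 0, "ry": 0, "rz": 1.66, "fingers": -1},
  {"x": -455, "y": -600, "z": 31, "rx": 0, "ry": 0, "rz": 1.66, "fingers": -1},
  {"x": -455, "y": -600, "z": 70, "rx": 0, "ry": 0, "rz": 1.66, "fingers": -1},
  {"x": -455, "y": -600, "z": 100, "rx": 0, "ry": 0, "rz": 1.66, "fingers": -1},
  {"x": -455, "y": -600, "z": 100, "rx": 0, "ry": 0, "rz": 1.66, "fingers": -1},
], force=25)

```text
time_s: 2.33
tool_pos: [0.444, -0.1028, 0.1287]
tool_rot: [-179.7, 0.1, 65.6]
force: [-0.5, 0.7, -0.5]
grip_width: 0.0865
grasp_force: 0.0
```

```bash
python3 -c "
from h import *
go((.446,-.105,.026,65.5))
c=vision.read_camera('side');im=c['image'][:,:,::-1][80:280,200:460]
cv2.imwrite('pics/s2.png',cv2.resize(im,None,fx=3,fy=3))"
```

```text
t 2.325 pos [ 0.444  -0.1028  0.1287] rot [-1.797e+02  1.000e-01  6.560e+01] j7 -16.0 w 0.0865
yaw 65.5 xyz [ -1.   3. 103.] rot [-0.004  0.002  0.001]
```

View pics/s2.png

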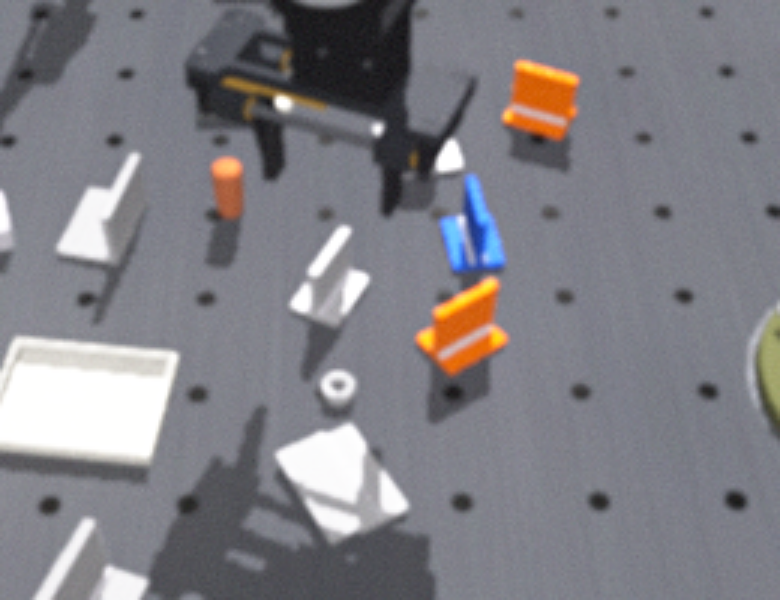

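The hand is above the small T and the neighbours are clear. Descending, gripping and lifting.

Request:
drive_tool([
  {"x": -1, "y": 3, "z": 40, "rx": 0, "ry": 0, "rz": 0, "fingers": -1},
  {"x": -1, "y": 3, "z": 70, "rx": 0, "ry": 0, "rz": 0, "fingers": -1},
  {"x": -1, "y": 3, "z": 92, "rx": 0, "ry": 0, "rz": 0, "fingers": -1},
  {"x": -1, "y": 3, "z": 102, "rx": 0, "ry": 0, "rz": 0, "fingers": -1},
  {"x": -1, "y": 3, "z": 102, "rx": 0, "ry": 0, "rz": 0, "fingers": 0},
  {"x": -1, "y": 3, "z": 102, "rx": 0, "ry": 0, "rz": 0, "fingers": 0.6},
  {"x": -1, "y": 3, "z": 102, "rx": 0, "ry": 0, "rz": 0, "fingers": 1},
  {"x": -1, "y": 3, "z": 102, "rx": 0, "ry": 0, "rz": 0, "fingers": 1},
  {"x": -1, "y": 3, "z": 102, "rx": 0, "ry": 0, "rz": 0, "fingers": 1},
  {"x": -1, "y": 3, "z": 102, "rx": 0, "ry": 0, "rz": 0, "fingers": 1},
  {"x": -1, "y": 3, "z": 102, "rx": 0, "ry": 0, "rz": 0, "fingers": 1},
  {"x": -1, "y": 3, "z": 102, "rx": 0, "ry": 0, "rz": 0, "fingers": 1},
], force=25)

```text
time_s: 3.88
tool_pos: [0.4481, -0.1062, 0.0285]
tool_rot: [-180.0, 0.0, 65.5]
force: [-0.2, 0.3, -0.5]
grip_width: 0.0153
grasp_force: 0.0
```

```bash
python3 -c "
from h import *
go((.446,-.105,.13,65.5),(.528,-.374,.13,179.6))"
```

```text
t 3.875 pos [ 0.4481 -0.1062  0.0285] rot [-180.     0.    65.5] j7 -8.0 w 0.0153
yaw 65.5 xyz [   0.   -2. -101.] rot [-0.  0. -0.]
yaw -0.4 xyz [-210.  184. -101.] rot [-0.    0.    1.15]
```

Request:
drive_tool([
  {"x": 0, "y": 0, "z": 0, "rx": 0, "ry": 0, "rz": 0, "fingers": 1},
  {"x": 0, "y": 0, "z": 0, "rx": 0, "ry": 0, "rz": 0, "fingers": 1},
  {"x": 0, "y": 0, "z": 0, "rx": 0, "ry": 0, "rz": 0, "fingers": 1},
  {"x": 0, "y": 0, "z": 0, "rx": 0, "ry": 0, "rz": 0, "fingers": 1},
  {"x": 0, "y": 0, "z": -30, "rx": 0, "ry": 0, "rz": 0, "fingers": 1},
  {"x": 0, "y": 0, "z": -65, "rx": 0, "ry": 0, "rz": 0, "fingers": 1},
  {"x": 0, "y": 0, "z": -101, "rx": 0, "ry": 0, "rz": 0, "fingers": 1},
  {"x": 0, "y": 0, "z": -101, "rx": 0, "ry": 0, "rz": 0, "fingers": 1},
], force=30)

```text
time_s: 4.88
tool_pos: [0.4506, -0.1064, 0.132]
tool_rot: [179.7, -0.2, 65.5]
force: [0.4, 0.2, -2.0]
grip_width: 0.0078
grasp_force: 30.0
```

```bash
python3 -c "
from h import *
go((.528,-.374,.13,179.6))
a=cv2.cvtColor(vision.read_camera('side')['image'],4)[80:280,200:460];b=cv2.cvtColor(vision.read_camera('top')['image'],4)[100:300,270:530]
cv2.imwrite('pics/s3.png',cv2.resize(np.hstack([a,b]),(800,308)))"
```

```text
t 4.875 pos [ 0.4506 -0.1064  0.132 ] rot [179.7  -0.2  65.5] j7 -15.0 w 0.0078
yaw -0.4 xyz [-211.  181.    2.] rot [ 0.003 -0.006  1.15 ]
```

View pics/s3.png

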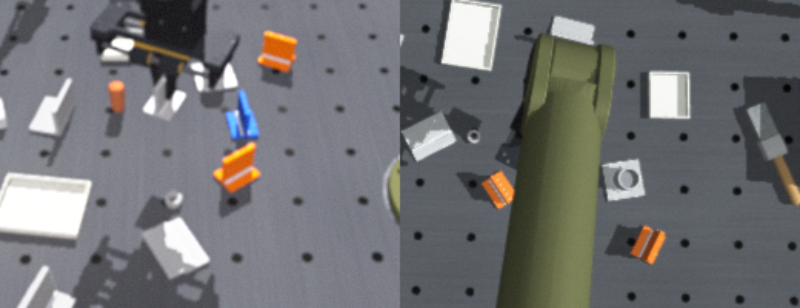

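Held: the opening is 7.8 mm and the T is seen between the fingers at (165,100). Carrying it to the small tray.

Request:
drive_tool([
  {"x": -211, "y": 181, "z": 2, "rx": 0, "ry": 0, "rz": 1.15, "fingers": 1},
  {"x": -211, "y": 181, "z": 2, "rx": 0, "ry": 0, "rz": 1.15, "fingers": 1},
  {"x": -211, "y": 181, "z": 2, "rx": 0, "ry": 0, "rz": 1.15, "fingers": 1},
  {"x": -211, "y": 181, "z": 2, "rx": 0, "ry": 0, "rz": 1.15, "fingers": 1},
  {"x": -211, "y": 181, "z": 2, "rx": 0, "ry": 0, "rz": 1.15, "fingers": 1},
  {"x": -211, "y": 181, "z": 2, "rx": 0, "ry": 0, "rz": 1.15, "fingers": 1},
  {"x": -211, "y": 181, "z": 2, "rx": 0, "ry": 0, "rz": 1.15, "fingers": 1},
  {"x": -211, "y": 181, "z": 30, "rx": 0, "ry": 0, "rz": 1.15, "fingers": 1},
  {"x": -211, "y": 181, "z": 60, "rx": 0, "ry": 0, "rz": 1.15, "fingers": 1},
  {"x": -211, "y": 181, "z": 60, "rx": 0, "ry": 0, "rz": 1.15, "fingers": 1},
  {"x": -211, "y": 181, "z": 60, "rx": 0, "ry": 0, "rz": 1.15, "fingers": 1},
])

```text
time_s: 6.35
tool_pos: [0.5256, -0.3733, 0.0702]
tool_rot: [180.0, -0.0, -0.3]
force: [-0.1, -0.7, -1.6]
grip_width: 0.0075
grasp_force: 30.0
```

```bash
python3 -c "
from h import *
go((.528,-.374,.032,179.6))
a=cv2.cvtColor(vision.read_camera('side')['image'],4)[60:180,220:380];b=cv2.cvtColor(vision.read_camera('top')['image'],4)[100:220,360:520]
cv2.imwrite('pics/s4.png',cv2.resize(np.hstack([a,b]),(800,300)))"
```

```text
t 6.35 pos [ 0.5256 -0.3733  0.0702] rot [180.   -0.   -0.3] j7 -36.0 w 0.0075
yaw -0.4 xyz [ 2.  1. 38.] rot [ 0.    -0.001  0.001]
```

View pics/s4.png

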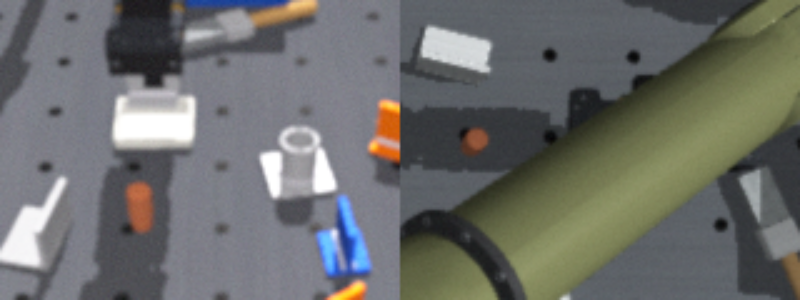

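The T hangs over the tray, with its web spanning the middle of the rim at about (153,95). Lowering, releasing and retreating.

Request:
drive_tool([
  {"x": 2, "y": 1, "z": 20, "rx": 0, "ry": 0, "rz": 0, "fingers": 1},
  {"x": 2, "y": 1, "z": 33, "rx": 0, "ry": 0, "rz": 0, "fingers": 1},
  {"x": 2, "y": 1, "z": 37, "rx": 0, "ry": 0, "rz": 0, "fingers": 1},
  {"x": 2, "y": 1, "z": 38, "rx": 0, "ry": 0, "rz": 0, "fingers": 1},
  {"x": 2, "y": 1, "z": 39, "rx": 0, "ry": 0, "rz": 0, "fingers": 1},
  {"x": 2, "y": 1, "z": 39, "rx": 0, "ry": 0, "rz": 0, "fingers": 1},
])

```text
time_s: 7.2
tool_pos: [0.5274, -0.3745, 0.0308]
tool_rot: [180.0, -0.0, -0.4]
force: [0.8, 0.3, -2.0]
grip_width: 0.0078
grasp_force: 30.0
```

Request:
drive_tool([
  {"x": 0, "y": 0, "z": 0.5, "rx": 0, "ry": 0, "rz": 0, "fingers": 0.6},
  {"x": 0, "y": 0, "z": 0.5, "rx": 0, "ry": 0, "rz": 0, "fingers": 0.3},
  {"x": 0, "y": 0, "z": 0, "rx": 0, "ry": 0, "rz": 0, "fingers": 0.2},
  {"x": 0, "y": 0, "z": 0, "rx": 0, "ry": 0, "rz": 0, "fingers": 0.2},
  {"x": 0, "y": 0, "z": 0, "rx": 0, "ry": 0, "rz": 0, "fingers": 0.2},
  {"x": 0, "y": 0, "z": -30, "rx": 0, "ry": 0, "rz": 0, "fingers": 0.2},
  {"x": 0, "y": 0, "z": -80, "rx": 0, "ry": 0, "rz": 0, "fingers": 0.2},
  {"x": 0, "y": 0, "z": -130, "rx": 0, "ry": 0, "rz": 0, "fingers": -1},
  {"x": 0, "y": 0, "z": -150, "rx": 0, "ry": 0, "rz": 0, "fingers": -1},
])

```text
time_s: 8.32
tool_pos: [0.528, -0.3756, 0.1839]
tool_rot: [179.9, -0.2, -0.4]
force: [0.4, -0.1, 0.1]
grip_width: 0.0476
grasp_force: 0.0
```

```bash
python3 -c "
from h import *
go((.50,0,.2,20),(.37,.255,.17,35.5),(.344,.266,.14,35.5))"
```

```text
t 8.325 pos [ 0.528  -0.3756  0.1839] rot [179.9  -0.2  -0.4] j7 -39.0 w 0.0476
yaw 20.0 xyz [ -31. -375.  -17.] rot [ 0.003 -0.004 -0.357]
yaw 35.5 xyz [-163. -629.   12.] rot [ 0.003 -0.003 -0.627]
yaw 215.5 xyz [-189. -640.   42.] rot [-0.004 -0.004  2.515]
```

Request:
drive_tool([
  {"x": -31, "y": -375, "z": -17, "rx": 0, "ry": 0, "rz": -0.357, "fingers": -1},
  {"x": -31, "y": -375, "z": -17, "rx": 0, "ry": 0, "rz": -0.357, "fingers": -1},
  {"x": -31, "y": -375, "z": -17, "rx": 0, "ry": 0, "rz": -0.357, "fingers": -1},
  {"x": -31, "y": -375, "z": -17, "rx": 0, "ry": 0, "rz": -0.357, "fingers": -1},
  {"x": -31, "y": -375, "z": -17, "rx": 0, "ry": 0, "rz": -0.357, "fingers": -1},
  {"x": -31, "y": -375, "z": -17, "rx": 0, "ry": 0, "rz": -0.357, "fingers": -1},
  {"x": -163, "y": -629, "z": 12, "rx": 0, "ry": 0, "rz": -0.627, "fingers": -1},
  {"x": -163, "y": -629, "z": 12, "rx": 0, "ry": 0, "rz": -0.627, "fingers": -1},
  {"x": -163, "y": -629, "z": 12, "rx": 0, "ry": 0, "rz": -0.627, "fingers": -1},
  {"x": -163, "y": -629, "z": 12, "rx": 0, "ry": 0, "rz": -0.627, "fingers": -1},
  {"x": -163, "y": -629, "z": 12, "rx": 0, "ry": 0, "rz": -0.627, "fingers": -1},
  {"x": -189, "y": -640, "z": 42, "rx": 0, "ry": 0, "rz": -0.627, "fingers": -1},
  {"x": -189, "y": -640, "z": 42, "rx": 0, "ry": 0, "rz": -0.627, "fingers": -1},
  {"x": -189, "y": -640, "z": 42, "rx": 0, "ry": 0, "rz": -0.627, "fingers": -1},
], force=30)

```text
time_s: 10.07
tool_pos: [0.3435, 0.2666, 0.1388]
tool_rot: [180.0, -0.0, 35.5]
force: [0.2, -0.0, 1.1]
grip_width: 0.0873
grasp_force: 0.0
```

```bash
python3 -c "
from h import *
go((.344,.266,.031,35.5))
a=cv2.cvtColor(vision.read_camera('side')['image'],4);b=cv2.cvtColor(vision.read_camera('top')['image'],4)[100:220,360:520]
cv2.imwrite('pics/s5.png',np.hstack([cv2.resize(a[200:400,280:480],(400,400)),cv2.resize(a[70:150,225:305],(400,400))]))"
```

```text
t 10.075 pos [0.3435 0.2666 0.1388] rot [180.   -0.   35.5] j7 -98.0 w 0.0873
yaw 215.5 xyz [  0.   1. 108.] rot [-1.000e-03 -1.000e-03  3.141e+00]
```

View pics/s5.png

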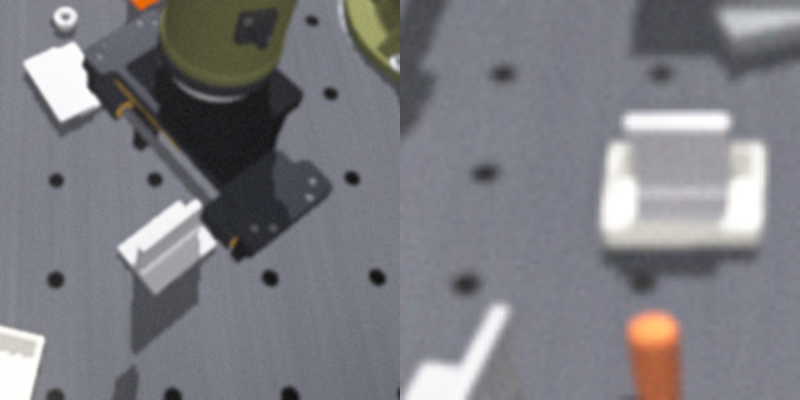

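The small T stands web-up inside its tray (right half). The hand is straight above the medium T (left half). Descending and gripping.

Request:
drive_tool([
  {"x": 0, "y": 1, "z": 40, "rx": 0, "ry": 0, "rz": 0, "fingers": -1},
  {"x": 0, "y": 1, "z": 75, "rx": 0, "ry": 0, "rz": 0, "fingers": -1},
  {"x": 0, "y": 1, "z": 97, "rx": 0, "ry": 0, "rz": 0, "fingers": -1},
  {"x": 0, "y": 1, "z": 107, "rx": 0, "ry": 0, "rz": 0, "fingers": -1},
  {"x": 0, "y": 1, "z": 107, "rx": 0, "ry": 0, "rz": 0, "fingers": 1},
  {"x": 0, "y": 1, "z": 107, "rx": 0, "ry": 0, "rz": 0, "fingers": 1},
  {"x": 0, "y": 1, "z": 107, "rx": 0, "ry": 0, "rz": 0, "fingers": 1},
  {"x": 0, "y": 1, "z": 107, "rx": 0, "ry": 0, "rz": 0, "fingers": 1},
  {"x": 0, "y": 1, "z": 107, "rx": 0, "ry": 0, "rz": 0, "fingers": 1},
  {"x": 0, "y": 1, "z": 107, "rx": 0, "ry": 0, "rz": 0, "fingers": 1},
  {"x": 0, "y": 1, "z": 107, "rx": 0, "ry": 0, "rz": 0, "fingers": 1},
  {"x": 0, "y": 1, "z": 107, "rx": 0, "ry": 0, "rz": 0, "fingers": 1},
  {"x": 0, "y": 1, "z": 107, "rx": 0, "ry": 0, "rz": 0, "fingers": 1},
  {"x": 0, "y": 1, "z": 107, "rx": 0, "ry": 0, "rz": 0, "fingers": 1},
  {"x": 0, "y": 1, "z": 107, "rx": 0, "ry": 0, "rz": 0, "fingers": 1},
  {"x": 0, "y": 1, "z": 107, "rx": 0, "ry": 0, "rz": 0, "fingers": 1},
], force=35)

```text
time_s: 12.18
tool_pos: [0.3433, 0.2664, 0.0316]
tool_rot: [-180.0, -0.0, 35.5]
force: [-0.7, 1.8, -0.3]
grip_width: 0.0079
grasp_force: 35.0
```

```bash
python3 -c "
from h import *
go((.344,.266,.14,35.5),(.522,.381,.14,166.3))"
```

```text
t 12.175 pos [0.3433 0.2664 0.0316] rot [-180.    -0.    35.5] j7 -93.0 w 0.0079
yaw 215.5 xyz [   0.    1. -108.] rot [ 0.    -0.    -3.141]
yaw 166.3 xyz [ 212.   11. -108.] rot [ 0.    -0.    -2.283]
```

Request:
drive_tool([
  {"x": 0, "y": 0, "z": -30, "rx": 0, "ry": 0, "rz": 0, "fingers": 1},
  {"x": 0, "y": 0, "z": -70, "rx": 0, "ry": 0, "rz": 0, "fingers": 1},
  {"x": 0, "y": 0, "z": -108, "rx": 0, "ry": 0, "rz": 0, "fingers": 1},
  {"x": 40, "y": 2, "z": -108, "rx": 0, "ry": 0, "rz": -0.18, "fingers": 1},
  {"x": 80, "y": 4, "z": -108, "rx": 0, "ry": 0, "rz": -0.36, "fingers": 1},
  {"x": 120, "y": 6, "z": -108, "rx": 0, "ry": 0, "rz": -0.54, "fingers": 1},
  {"x": 160, "y": 8, "z": -108, "rx": 0, "ry": 0, "rz": -0.72, "fingers": 1},
  {"x": 190, "y": 10, "z": -108, "rx": 0, "ry": 0, "rz": -0.9, "fingers": 1},
  {"x": 212, "y": 11, "z": -108, "rx": 0, "ry": 0, "rz": -1.08, "fingers": 1},
  {"x": 212, "y": 11, "z": -108, "rx": 0, "ry": 0, "rz": -1.26, "fingers": 1},
  {"x": 212, "y": 11, "z": -108, "rx": 0, "ry": 0, "rz": -1.44, "fingers": 1},
  {"x": 212, "y": 11, "z": -108, "rx": 0, "ry": 0, "rz": -1.62, "fingers": 1},
  {"x": 212, "y": 11, "z": -108, "rx": 0, "ry": 0, "rz": -1.8, "fingers": 1},
  {"x": 212, "y": 11, "z": -108, "rx": 0, "ry": 0, "rz": -1.98, "fingers": 1},
  {"x": 212, "y": 11, "z": -100, "rx": 0, "ry": 0, "rz": -2.16, "fingers": 1},
  {"x": 212, "y": 11, "z": -75, "rx": 0, "ry": 0, "rz": -2.283, "fingers": 1},
  {"x": 212, "y": 11, "z": -45, "rx": 0, "ry": 0, "rz": -2.283, "fingers": 1},
  {"x": 212, "y": 11, "z": -45, "rx": 0, "ry": 0, "rz": -2.283, "fingers": 1},
  {"x": 212, "y": 11, "z": -45, "rx": 0, "ry": 0, "rz": -2.283, "fingers": 1},
])

```text
time_s: 14.55
tool_pos: [0.5228, 0.3802, 0.0769]
tool_rot: [-180.0, 0.0, 166.3]
force: [0.9, 0.0, -3.5]
grip_width: 0.0078
grasp_force: 35.0
```

```bash
python3 -c "
from h import *
go((.522,.381,.0345,166.3))
a=cv2.cvtColor(vision.read_camera('side')['image'],4);b=cv2.cvtColor(vision.read_camera('top')['image'],4)
cv2.imwrite('pics/s6.png',np.hstack([cv2.resize(a[240:400,180:340],(400,400)),cv2.resize(b[77:237,110:270],(400,400))]))"
```

```text
t 14.55 pos [0.5228 0.3802 0.0769] rot [-180.     0.   166.3] j7 43.0 w 0.0078
yaw 166.3 xyz [ 1.  1. 42.] rot [-0.  0.  0.]
```

View pics/s6.png

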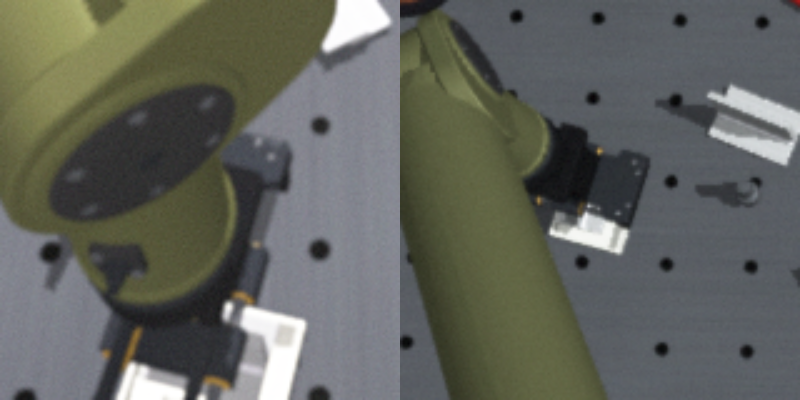

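The medium T is over its tray and aligned with it (rim corner at (300,320) on the left, (590,240) on the right). Lowering it.

Request:
drive_tool([
  {"x": 1, "y": 1, "z": 22, "rx": 0, "ry": 0, "rz": 0, "fingers": 1},
  {"x": 1, "y": 1, "z": 35, "rx": 0, "ry": 0, "rz": 0, "fingers": 1},
  {"x": 1, "y": 1, "z": 40, "rx": 0, "ry": 0, "rz": 0, "fingers": 1},
  {"x": 1, "y": 1, "z": 42, "rx": 0, "ry": 0, "rz": 0, "fingers": 1},
  {"x": 1, "y": 1, "z": 43, "rx": 0, "ry": 0, "rz": 0, "fingers": 1},
  {"x": 1, "y": 1, "z": 43, "rx": 0, "ry": 0, "rz": 0, "fingers": 1},
])

```text
time_s: 15.4
tool_pos: [0.5219, 0.3818, 0.0341]
tool_rot: [180.0, 0.0, 166.3]
force: [0.3, 0.1, -3.9]
grip_width: 0.0076
grasp_force: 35.0
```

Request:
drive_tool([
  {"x": 0, "y": 0, "z": 0.5, "rx": 0, "ry": 0, "rz": 0, "fingers": 0.6},
  {"x": 0, "y": 0, "z": 0.5, "rx": 0, "ry": 0, "rz": 0, "fingers": 0.3},
  {"x": 0, "y": 0, "z": 0, "rx": 0, "ry": 0, "rz": 0, "fingers": 0.2},
  {"x": 0, "y": 0, "z": 0, "rx": 0, "ry": 0, "rz": 0, "fingers": 0.2},
  {"x": 0, "y": 0, "z": 0, "rx": 0, "ry": 0, "rz": 0, "fingers": 0.2},
  {"x": 0, "y": 0, "z": -30, "rx": 0, "ry": 0, "rz": 0, "fingers": 0.2},
  {"x": 0, "y": 0, "z": -80, "rx": 0, "ry": 0, "rz": 0, "fingers": 0.2},
  {"x": 0, "y": 0, "z": -130, "rx": 0, "ry": 0, "rz": 0, "fingers": -1},
  {"x": 0, "y": 0, "z": -130, "rx": 0, "ry": 0, "rz": 0, "fingers": -1},
])

```text
time_s: 16.52
tool_pos: [0.5243, 0.3833, 0.1691]
tool_rot: [179.5, 0.3, 166.3]
force: [-0.5, -1.1, -0.3]
grip_width: 0.0477
grasp_force: 0.0
```

```bash
python3 -c "
from h import *
go((.619,.196,.15,69))"
```

```text
t 16.525 pos [0.5243 0.3833 0.1691] rot [179.5   0.3 166.3] j7 42.0 w 0.0477
yaw 69.0 xyz [-136. -160.   19.] rot [ 0.011 -0.002  1.698]
```

Request:
drive_tool([
  {"x": -20, "y": -25, "z": 0, "rx": 0, "ry": 0, "rz": 0.18, "fingers": 0},
  {"x": -45, "y": -50, "z": 0, "rx": 0, "ry": 0, "rz": 0.36, "fingers": 0},
  {"x": -70, "y": -80, "z": 0, "rx": 0, "ry": 0, "rz": 0.54, "fingers": 0},
  {"x": -90, "y": -110, "z": 0, "rx": 0, "ry": 0, "rz": 0.72, "fingers": 0},
  {"x": -115, "y": -140, "z": 0, "rx": 0, "ry": 0, "rz": 0.9, "fingers": 0},
  {"x": -136, "y": -160, "z": 0, "rx": 0, "ry": 0, "rz": 1.08, "fingers": 0},
  {"x": -136, "y": -160, "z": 0, "rx": 0, "ry": 0, "rz": 1.26, "fingers": 0},
  {"x": -136, "y": -160, "z": 0, "rx": 0, "ry": 0, "rz": 1.44, "fingers": 0},
  {"x": -136, "y": -160, "z": 10, "rx": 0, "ry": 0, "rz": 1.62, "fingers": 0},
  {"x": -136, "y": -160, "z": 19, "rx": 0.01, "ry": 0, "rz": 1.698, "fingers": 0},
  {"x": -136, "y": -160, "z": 19, "rx": 0.01, "ry": 0, "rz": 1.698, "fingers": 0},
  {"x": -136, "y": -160, "z": 19, "rx": 0.01, "ry": 0, "rz": 1.698, "fingers": 0},
], force=40)

```text
time_s: 18.02
tool_pos: [0.6158, 0.1939, 0.1443]
tool_rot: [-179.7, 0.4, 69.1]
force: [0.3, 0.2, -0.3]
grip_width: 0.0437
grasp_force: 0.0
```

```bash
python3 -c "
from h import *
go((.619,.196,.038,69))
a=cv2.cvtColor(vision.read_camera('side')['image'],4);b=cv2.cvtColor(vision.read_camera('top')['image'],4)
cv2.imwrite('pics/s7.png',np.hstack([cv2.resize(a[220:400,160:340],(400,400)),cv2.resize(b[77:237,150:310],(400,400))]))"
```

```text
t 18.025 pos [0.6158 0.1939 0.1443] rot [-179.7    0.4   69.1] j7 -30.0 w 0.0437
yaw 69.0 xyz [  4.   3. 106.] rot [-0.006  0.007  0.002]
```

View pics/s7.png

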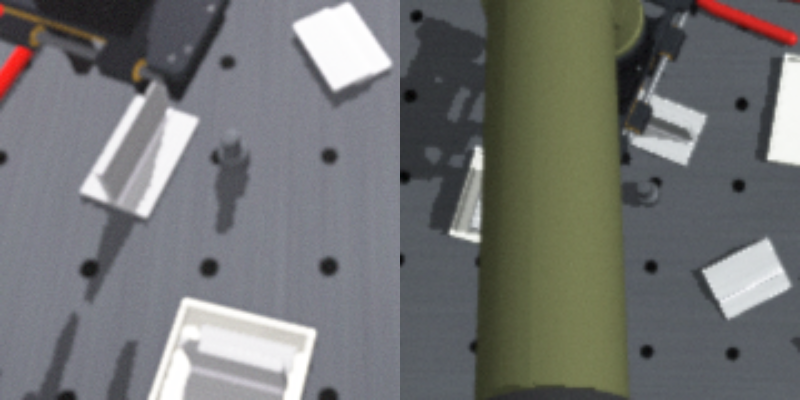

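The medium T is standing in its tray (bottom of the left view), and the large T is below the hand, clear of the black post at (232,150). Descending and gripping.

Request:
drive_tool([
  {"x": 4, "y": 3, "z": 40, "rx": 0, "ry": 0.005, "rz": 0, "fingers": 0},
  {"x": 4, "y": 3, "z": 75, "rx": 0, "ry": 0.005, "rz": 0, "fingers": 0},
  {"x": 4, "y": 3, "z": 97, "rx": 0, "ry": 0.005, "rz": 0, "fingers": 0},
  {"x": 4, "y": 3, "z": 106, "rx": 0, "ry": 0.005, "rz": 0, "fingers": 0},
  {"x": 4, "y": 3, "z": 106, "rx": 0, "ry": 0.005, "rz": 0, "fingers": 1},
  {"x": 4, "y": 3, "z": 106, "rx": 0, "ry": 0.005, "rz": 0, "fingers": 1},
  {"x": 4, "y": 3, "z": 106, "rx": 0, "ry": 0.005, "rz": 0, "fingers": 1},
  {"x": 4, "y": 3, "z": 106, "rx": 0, "ry": 0.005, "rz": 0, "fingers": 1},
  {"x": 4, "y": 3, "z": 106, "rx": 0, "ry": 0.005, "rz": 0, "fingers": 1},
  {"x": 4, "y": 3, "z": 106, "rx": 0, "ry": 0.005, "rz": 0, "fingers": 1},
  {"x": 4, "y": 3, "z": 106, "rx": 0, "ry": 0.005, "rz": 0, "fingers": 1},
  {"x": 4, "y": 3, "z": 106, "rx": 0, "ry": 0.005, "rz": 0, "fingers": 1},
], force=45)

```text
time_s: 19.62
tool_pos: [0.6194, 0.1965, 0.0391]
tool_rot: [-179.7, 0.1, 69.0]
force: [-2.5, -0.2, 5.8]
grip_width: 0.0077
grasp_force: 45.0
```

```bash
python3 -c "
from h import *
go((.619,.196,.14,69),(.638,.009,.14,-7.4))"
```

```text
t 19.625 pos [0.6194 0.1965 0.0391] rot [-1.797e+02  1.000e-01  6.900e+01] j7 -27.0 w 0.0077
yaw 69.0 xyz [  -1.   -1. -101.] rot [-0.006  0.001  0.001]
yaw 172.6 xyz [-169.   84. -101.] rot [-0.005 -0.005 -1.807]
```

Request:
drive_tool([
  {"x": 0, "y": 0, "z": -25, "rx": 0, "ry": 0, "rz": 0, "fingers": 1},
  {"x": 0, "y": 0, "z": -65, "rx": 0, "ry": 0, "rz": 0, "fingers": 1},
  {"x": 0, "y": 0, "z": -101, "rx": 0, "ry": 0, "rz": 0, "fingers": 1},
  {"x": -30, "y": 15, "z": -101, "rx": -0.006, "ry": 0, "rz": 0.17, "fingers": 1},
  {"x": -60, "y": 30, "z": -101, "rx": -0.006, "ry": 0, "rz": 0.34, "fingers": 1},
  {"x": -90, "y": 45, "z": -101, "rx": -0.006, "ry": 0, "rz": 0.51, "fingers": 1},
  {"x": -120, "y": 60, "z": -101, "rx": -0.006, "ry": 0, "rz": 0.68, "fingers": 1},
  {"x": -150, "y": 75, "z": -101, "rx": -0.006, "ry": 0, "rz": 0.85, "fingers": 1},
  {"x": -169, "y": 84, "z": -101, "rx": -0.006, "ry": 0, "rz": 1.02, "fingers": 1},
  {"x": -169, "y": 84, "z": -101, "rx": -0.006, "ry": 0, "rz": 1.19, "fingers": 1},
  {"x": -169, "y": 84, "z": -90, "rx": -0.006, "ry": 0, "rz": 1.333, "fingers": 1},
  {"x": -169, "y": 84, "z": -65, "rx": -0.006, "ry": 0, "rz": 1.333, "fingers": 1},
  {"x": -169, "y": 84, "z": -40, "rx": -0.006, "ry": 0, "rz": 1.333, "fingers": 1},
  {"x": -169, "y": 84, "z": -40, "rx": -0.006, "ry": 0, "rz": 1.333, "fingers": 1},
  {"x": -169, "y": 84, "z": -40, "rx": -0.006, "ry": 0, "rz": 1.333, "fingers": 1},
])

```text
time_s: 21.5
tool_pos: [0.6376, 0.0081, 0.0784]
tool_rot: [179.7, 0.1, -7.4]
force: [-0.2, -0.8, -5.2]
grip_width: 0.0078
grasp_force: 45.0
```

```bash
python3 -c "
from h import *
go((.638,.009,.0415,172.6))
a=cv2.cvtColor(vision.read_camera('side')['image'],4);b=cv2.cvtColor(vision.read_camera('top')['image'],4)
cv2.imwrite('pics/s8.png',np.hstack([cv2.resize(a[130:290,150:310],(400,400)),cv2.resize(b[57:217,240:400],(400,400))]))"
```

```text
t 21.5 pos [0.6376 0.0081 0.0784] rot [ 1.797e+02  1.000e-01 -7.400e+00] j7 -81.0 w 0.0078
yaw 172.6 xyz [ 0. -1. 37.] rot [-0.004  0.008 -3.141]
```

View pics/s8.png

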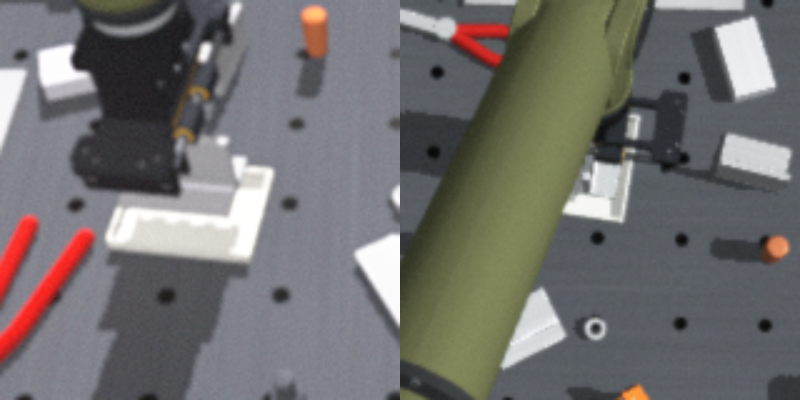

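The large T is above its tray and parallel to its long side, with the base inside the rim corners (120,240) to (265,175). Lowering it.

Request:
drive_tool([
  {"x": 0, "y": -1, "z": 18, "rx": -0.004, "ry": 0, "rz": 0, "fingers": 1},
  {"x": 0, "y": -1, "z": 30, "rx": -0.004, "ry": 0, "rz": 0, "fingers": 1},
  {"x": 0, "y": -1, "z": 35, "rx": -0.004, "ry": 0, "rz": 0, "fingers": 1},
  {"x": 0, "y": -1, "z": 36, "rx": -0.004, "ry": 0, "rz": 0, "fingers": 1},
  {"x": 0, "y": -1, "z": 37, "rx": -0.004, "ry": 0, "rz": 0, "fingers": 1},
  {"x": 0, "y": -1, "z": 37, "rx": -0.004, "ry": 0, "rz": 0, "fingers": 1},
])

```text
time_s: 22.35
tool_pos: [0.6378, 0.0091, 0.0416]
tool_rot: [179.5, 0.1, -7.4]
force: [0.1, 0.4, -5.5]
grip_width: 0.0077
grasp_force: 45.0
```

Request:
drive_tool([
  {"x": 0, "y": 0, "z": 0.5, "rx": 0, "ry": 0, "rz": 0, "fingers": 0.6},
  {"x": 0, "y": 0, "z": 0.5, "rx": 0, "ry": 0, "rz": 0, "fingers": 0.3},
  {"x": 0, "y": 0, "z": 0, "rx": 0, "ry": 0, "rz": 0, "fingers": 0.2},
  {"x": 0, "y": 0, "z": 0, "rx": 0, "ry": 0, "rz": 0, "fingers": 0.2},
  {"x": 0, "y": 0, "z": 0, "rx": 0, "ry": 0, "rz": 0, "fingers": 0.2},
  {"x": 0, "y": 0, "z": -30, "rx": 0, "ry": 0, "rz": 0, "fingers": 0.2},
  {"x": 0, "y": 0, "z": -80, "rx": 0, "ry": 0, "rz": 0, "fingers": 0.2},
  {"x": 0, "y": 0, "z": -130, "rx": 0, "ry": 0, "rz": 0, "fingers": 0.2},
  {"x": -60, "y": 60, "z": -150, "rx": 0, "ry": 0, "rz": 0, "fingers": 0.2},
  {"x": -100, "y": 120, "z": -160, "rx": 0, "ry": 0, "rz": 0, "fingers": 0.2},
  {"x": -120, "y": 180, "z": -160, "rx": 0, "ry": 0, "rz": 0, "fingers": 0.2},
  {"x": -120, "y": 220, "z": -160, "rx": 0, "ry": 0, "rz": 0, "fingers": 0.2},
  {"x": -120, "y": 220, "z": -160, "rx": 0, "ry": 0, "rz": 0, "fingers": 0.2},
])

```text
time_s: 23.98
tool_pos: [0.4886, -0.1975, 0.2042]
tool_rot: [179.6, 0.1, -7.8]
force: [0.8, 0.9, 0.2]
grip_width: 0.0348
grasp_force: 0.0
```

```bash
python3 -c "
from h import *
go()
a=cv2.cvtColor(vision.read_camera('side')['image'],4);b=cv2.cvtColor(vision.read_camera('top')['image'],4)
cv2.imwrite('pics/s9.png',np.vstack([cv2.resize(b[80:260,160:500],(680,360))[:330],cv2.resize(np.hstack([a[180:250,170:280],a[330:400,210:320],a[80:150,230:340]]),(680,144))]))
cv2.imwrite('pics/s10.png',a)"
```

```text
t 23.975 pos [ 0.4886 -0.1975  0.2042] rot [ 1.796e+02  1.000e-01 -7.800e+00] j7 -72.0 w 0.0348
```

View pics/s9.png

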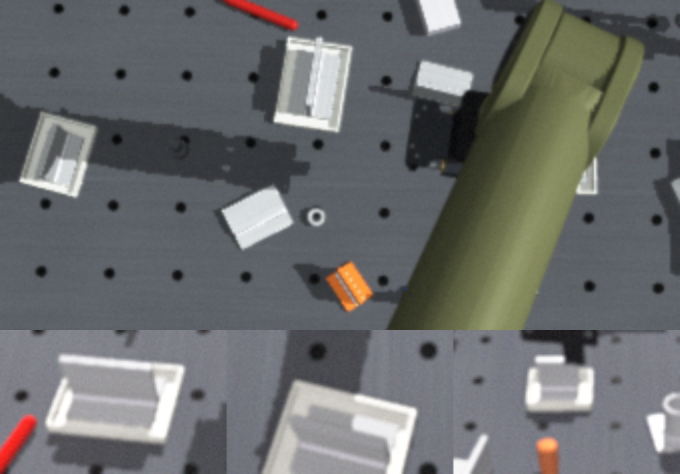

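View pics/s10.png

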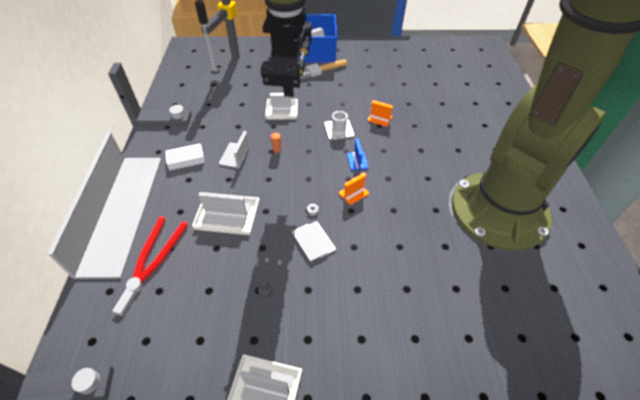

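All three T pieces stand web-up inside their own trays: large at (228,213), medium at (265,378) and small at (282,105) in the side view. The other pieces have not moved and the hand is clear. Handing in.

```bash
python3 -c "
from h import *
print(workorder.sign_off())"
```

```text
the job is handed in; nothing more can be done
None
```

The small, medium and large T pieces each stand web-up in the tray of their own size, the other test pieces are where they were, and the job was handed in at about 24 s on the robot's clock.

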